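# Open the child-resistant solvent bottle in its bench cradle

### The arm

A 6-joint arm with a two-finger parallel gripper is mounted at the origin on the work surface. World frame = base frame: x ahead of the robot, y to its left, z up, the work surface at z = 0. Lengths are in mm, angles in rad, forces in N, time in s.
With the tool pointing down it reaches from about 275 to 825 mm from the base axis. Payload 4.9 kg.
Tool frame: the origin (TCP) lies at the very end of the fingers, on their centre line; the grasp point (between the pads) lies 19 mm behind it; z points along the fingers, y is the direction in which the jaws open and shut (so a half turn about z gives the same grasp; the last joint's range is limited). The gripper opens to 85 mm and grips with 20 to 120 N. Pads are 22 mm wide; open, the fingers measure 114 mm over their backs; the gripper's body (76 mm by 85 mm) begins 54 mm behind the grasp point. The pads swing forward as they close: fully open they stand 13 mm farther back than shut.
Start: joints at [-1.248, 0.326, -0.193, 1.052, 0, 1.437], TCP at [242.607, -493.62, 231.281] pointing down, gripper open.
Joint ranges: [-2.65, 2.65], [-0.97, 1.79], [-1.3, 1.35], [-1.93, 2.1], [-1.47, 1.37], [-3.14, 3.14]. Speed limits (rad/s): [2.57, 2.57, 3.14, 3.14, 3.14, 3.14].

### API

Orientations are given as [roll, pitch, yaw] about the fixed x, y, z axes, in that order (R = Rz(yaw) Ry(pitch) Rx(roll)).
In Python, from bench import bot, solve_ik, imaging gives the robot as it stands. Calls block until the motion is done:
- bot.move_ptp(position, orientation): joint-space move of the TCP to a pose.
- bot.movel(position, rot=None, max_speed=150, threshold=None): straight line of the TCP; rot=None keeps the orientation; max_speed is the mean speed in mm/s. With threshold (N) it stops when the force on the tool has changed by that much, and returns True; else False.
- bot.move_j(angles): joint-space move.
- bot.grip(opening, effort=None): opening from 0.0 (shut) to 1.0 (fully open); effort is the grip in N (None keeps the last); returns when the fingers have stopped.
- bot.dwell(seconds).
- solve_ik(position, orientation): joint angles nearest the present ones, or None.
- bot.get_state(): the state.
- imaging.capture(name): name is "scene" or "top" or "wrist"; returns the picture (420x560x3 uint8, blue, green, red); there is no depth.
- imaging.camera_model(name): a dict with "K" (3x3 intrinsics, pixels), "position" and "rotation" of the camera in the world. Camera axes: x right, y up, looking along -z (the intrinsics and any distortion apply to the point x, -y, -z); pixel columns grow to the right and rows downward; lengths in mm; the calibration is good to about 2 mm. A picture is of the moment at which its call begins: read the wrist's pose just before it. camera_model takes no time and is no camera call; for the wrist camera it gives the pose at the moment of the call.
A pose or a line that the arm cannot do raises bot.IKError and nothing moves.
- bot.sign_off(): hands the job in, once; it reports no verdict.
The state is a dict: "t": time; "qpos": joint angles; "joint_velocities": joint speeds; "effort": joint torques, N m; "tcp_pos": TCP position; "orientation": TCP orientation; "contact_force": force on the tool from outside, world axes, zero at the start; "wrist_torque": the same for the moment, N m; "opening": opening from 0.0 (shut) to 1.0 (fully open).
Only numpy, scipy, OpenCV 4.12 (cv2) and the standard library are available. Lean on these libraries where they do the work, as an engineer would, in place of code of your own. Each camera call takes 0.05 s, during which the arm holds its last target.

### The job

Get the solvent bottle open single-handed: push the oblong white bottle along the bench, never lifting it, fully home into the steel cradle with its back against the cradle's end wall, so that it cannot twist. Then press its black child-resistant cap firmly down and, while pressing, turn it anticlockwise until it is free, and lift it off. Set the cap down flat, open side down, on the floor of the shallow steel tray without dropping it; leave the bottle standing home in the cradle and the other things where they are.

Things in the scene. Friction and masses are not known exactly. Their poses are not given: they have to be found in the camera images.
- bottle: Loose oblong white solvent bottle, 0.35-0.7 kg, slippery foot (friction about 0.12). Body 96 (its x) x 58 (its y) mm, 98 mm high with rounded shoulders, straight sides to 80 mm. Origin: centre of the foot; z up. The cap sits over the middle. The ends are alike: it may enter the cradle either way round along its x. It starts in front of the cradle's mouth, askew.
- cap: Black ribbed two-piece cap on the bottle, 46 mm across, 30 mm high, 60 g; z up, origin at the centre of its underside, 104 mm above the bottle's foot (6 mm above the shoulders). Grip the outer shell, 3 to 30 mm above the origin. Unpressed it only ratchets round on the inner cap. It sinks 3 mm on a spring (9 N at the end), then bites: press with 13 to 20 N in all. Pose and axes are those of the inner cap.
- cap_top (a point): Centre of the cap's flat top, 30 mm above the cap's origin. Firmly pressed and turned anticlockwise (seen from above), the shell takes up 0 to 20 degrees of play, then turns the inner cap; this is clear of the neck's lugs after 35 to 45 degrees and meets a stop after 140; in between it lifts straight off (neck 20 mm high). Keep pressing while turning; several strokes add up. Effort 0.1 to 0.25 N m.
- cradle: U of dark sheet steel screwed to the bench: two cheeks and an end wall, 55 mm high, 3 mm thick, no floor. Inside 62 mm wide. Origin: on the bench, where the centre of the bottle's foot is when fully home; x points into the U, towards the end wall (its face at x = +49 mm). Cheeks run from x = +48 to -20 mm, then lips splay out to x = -44 mm, y = +-53 mm. A bottle that is home sticks 4 mm out between the lips.
- tray: Shallow open steel tray, 170 (its x) x 120 (its y) mm, 18 mm high, walls and floor 3 mm, empty, 0.5 kg, loose. Origin at the centre of its underside.
- tray_in (a point): Centre of the tray's inner floor, 3 mm above the bench.
- can_tall: bystander: grey aerosol can, 66 mm across, 200 mm tall, origin at the centre of its foot
- can_short: bystander: white aerosol can, 66 mm across, 165 mm tall, origin at the centre of its foot
- flask: bystander: round grey bottle with an ordinary black cap, 58 mm across, 125 mm tall, origin at the centre of its foot
- tape: bystander: flat roll of blue masking tape, 100 mm across, 24 mm high, lying; origin at the centre of its underside
- wrench: bystander: steel spanner 190 mm long, lying on the bench
- driver: bystander: screwdriver 200 mm long, lying on the bench
- cover: bystander: engine cover, a black drum with a bright domed top and a stub in its middle, 116 mm across, 78 mm high; origin at the centre of its underside
- carton: bystander: small cardboard carton 75 x 50 x 32 mm (its x, y, z), origin at the centre of its underside
There are look-alikes about, which are no part of the job. What is shaped like the cradle but red is not meant. Leave any turquoise look-alike of the bottle alone.

How it is judged (in metres and radians):
On the way, in this order (a step that is already met when the one before it is completed fails the run):
1. the bottle stands fully home in the cradle, cap still on (horizontal distance between bottle and cradle below 0.008 m and angle between the x axis of bottle and the x axis of cradle, either way round below 0.12 rad and angle between bottle's own z axis and vertical below 0.06 rad and z of cap in the frame of bottle below 0.112 m), for 0.2 s.
2. the cap is lifted 25 mm or more off its seat while the bottle stays home in the cradle (horizontal distance between bottle and cradle below 0.008 m and angle between the x axis of bottle and the x axis of cradle, either way round below 0.12 rad and angle between bottle's own z axis and vertical below 0.06 rad and z of cap in the frame of bottle above 0.129 m), for 0.1 s.
At the end, for the whole second after the job is handed in: The bottle stands upright and home in the cradle (its centre within 8 mm of the cradle's origin, lined up within 7 degrees); the cap lies flat, open side down, on the tray's floor inside its walls; both are at rest (horizontal distance between bottle and cradle below 0.008 m and angle between the x axis of bottle and the x axis of cradle, either way round below 0.12 rad and angle between bottle's own z axis and vertical below 0.06 rad and x of cap in the frame of tray_in between -0.068 and 0.068 m and y of cap in the frame of tray_in between -0.045 and 0.045 m and z of cap in the frame of tray_in below 0.005 m and angle between cap's own z axis and vertical below 0.1 rad and linear speed of each of cap, bottle below 0.02 m/s); the robot touches nothing.
It fails at once if the bottle lifted off the bench by more than 15 mm (height (world z) of bottle above 0.015 m).
It fails at once if the bottle tipped by more than 20 degrees (angle between bottle's own z axis and vertical above 0.35 rad).
It fails at once if the cap dropped: falling free at over 0.7 m/s (a drop of some 25 mm) (linear speed of cap above 0.7 m/s and contact force between the fingers and cap below 0.1 N and contact force between cap and bottle below 0.1 N).
It fails at once if a bystander pushed more than 40 mm from its place or knocked over (distance of any of can_tall, can_short, flask, tape, wrench, driver, cover, carton from where it was at the start of the episode above 0.04 m or angle between any of can_tall, can_short, flask's own z axis and vertical above 0.6 rad).
It also fails if it takes over 72 s, if anything falls off the work surface, if the arm or the gripper's body presses on something with over 40 N, if the wrist force passes 120 N, or if a joint passes its speed limit or range.

## Working session

There is one attempt and no reset: what is moved stays moved. The work goes in short steps, each a Python script; the robot and the scene stay as the last script left them, time stands still between calls to the robot, and variables do not carry over. Pictures are saved under pics/ and viewed, and the job is handed in when it is done.

```bash
ls; mkdir -p pics; python3 - <<'E'
from bench import bot, solve_ik, imaging
import cv2
for n in ["scene","top","wrist"]:
    m=imaging.camera_model(n); print(n,m)
    cv2.imwrite(f"pics/{n}0.png",imaging.capture(n))
print(bot.get_state())
E
```

```text
pics
scene {'K': array([[526.56879378,   0.        , 287.70331909],
       [  0.        , 526.56879378, 209.11885172],
       [  0.        ,   0.        ,   1.        ]]), 'position': array([1114.09729727, -741.67586331, 1033.74517377]), 'rotation': array([0.76894384, 0.02023506, 0.61133579])}
top {'K': array([[391.44078755,   0.        , 277.33108988],
       [  0.        , 391.44078755, 219.03799554],
       [  0.        ,   0.        ,   1.        ]]), 'position': array([ 523.91581985,  -26.92578407, 1051.51976417]), 'rotation': array([ 0.04182896,  0.0213738 , -1.55084716])}
wrist {'K': array([[335.51409102,   0.        , 280.09948759],
       [  0.        , 335.51409102, 212.0504871 ],
       [  0.        ,   0.        ,   1.        ]]), 'position': array([ 314.27322853, -457.48433383,  372.47091492]), 'rotation': array([-0.31634721,  0.00233141, -1.11429482])}
{'t': 0.15, 'qpos': array([-1.24819626e+00,  3.26786654e-01, -1.93306398e-01,  1.05198731e+00,
        5.06140916e-06,  1.43662371e+00]), 'joint_velocities': array([-0.00092828, -0.0032846 ,  0.00344252,  0.0004433 , -0.00070143,
        0.00029776]), 'effort': array([ 8.68956377e-04, -4.43704140e+01,  2.62664741e+01,  1.04815044e-02,
       -2.42154956e-04, -6.82508343e-06]), 'tcp_pos': array([ 242.47339129, -493.20864429,  230.69275816]), 'orientation': array([-3.14032084e+00, -1.76781538e-04,  4.56772573e-01]), 'contact_force': array([-0.61015072, -0.58510024, -0.30709867]), 'wrist_torque': array([-0.05487433, -0.00202811, -0.03064328]), 'opening': 1.0050525443999159}
```

View pics/scene0.png

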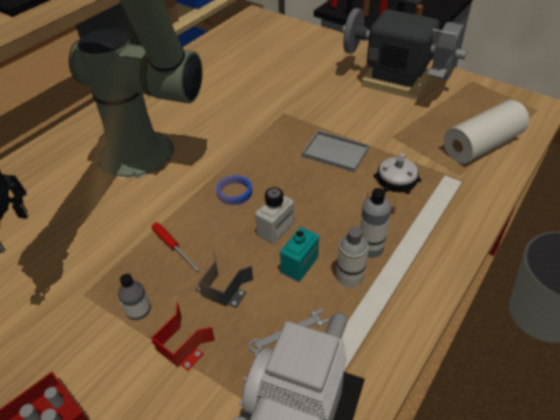

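View pics/top0.png

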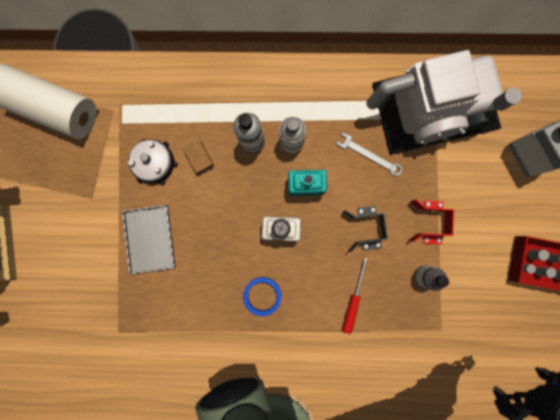

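View pics/wrist0.png

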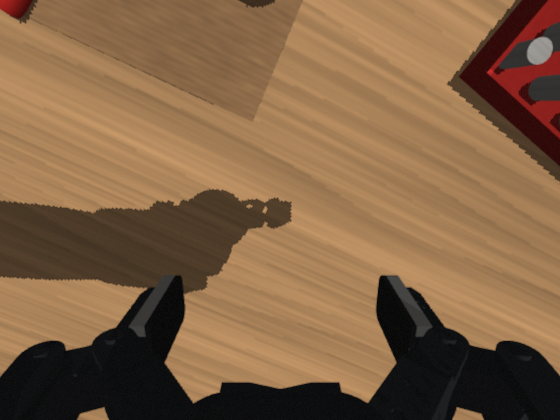

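```bash
cat > h.py <<'E'
import numpy as np, cv2
from scipy.spatial.transform import Rotation as R
from bench import bot, solve_ik, imaging
def cam(n):
    m=imaging.camera_model(n); return m["K"],np.array(m["position"]),R.from_euler('xyz',m["rotation"]).as_matrix()
def ray(c,u,v):
    K,p,Rm=c; d=Rm@np.array([(u-K[0,2])/K[0,0],-(v-K[1,2])/K[1,1],-1.]); return p,d/np.linalg.norm(d)
def onz(c,u,v,z):
    p,d=ray(c,u,v); return p+d*(z-p[2])/d[2]
def proj(c,P):
    K,p,Rm=c; q=Rm.T@(np.array(P,float)-p); return np.array([K[0,2]+K[0,0]*q[0]/-q[2],K[1,2]+K[1,1]*(-q[1])/-q[2]])
def tri(c1,uv1,c2,uv2):
    p1,d1=ray(c1,*uv1);p2,d2=ray(c2,*uv2)
    t=np.linalg.lstsq(np.stack([d1,-d2],1),p2-p1,rcond=None)[0]
    a,b=p1+d1*t[0],p2+d2*t[1]; return (a+b)/2,np.linalg.norm(a-b)
E
python3 - <<'E'
from h import *
t=cv2.imread('pics/top0.png'); s=cv2.imread('pics/scene0.png'); c=cam("top"); print(proj(c,[0,0,0]), proj(cam("scene"),[0,0,0]))
cv2.imwrite('pics/topz.png',cv2.resize(t[180:280,250:410],None,fx=5,fy=5,interpolation=cv2.INTER_CUBIC))
cv2.imwrite('pics/topt.png',cv2.resize(t[190:290,110:240],None,fx=5,fy=5,interpolation=cv2.INTER_CUBIC))
cv2.imwrite('pics/scz.png',cv2.resize(s[170:330,190:330],None,fx=3.7,fy=3.7,interpolation=cv2.INTER_CUBIC))
E
```

```text
[271.66846589 434.60015972] [136.06363265 153.60241812]
```

View pics/topz.png

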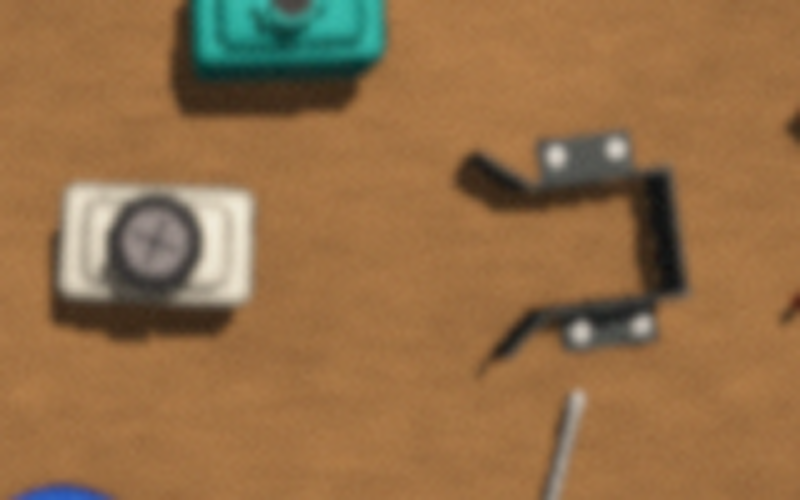

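View pics/topt.png

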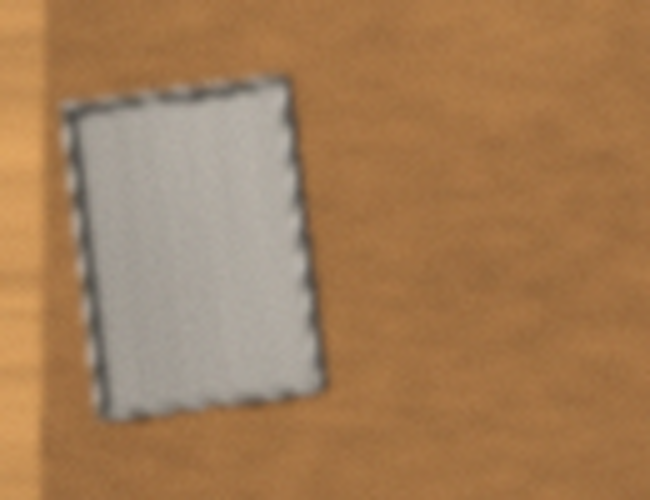

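View pics/scz.png

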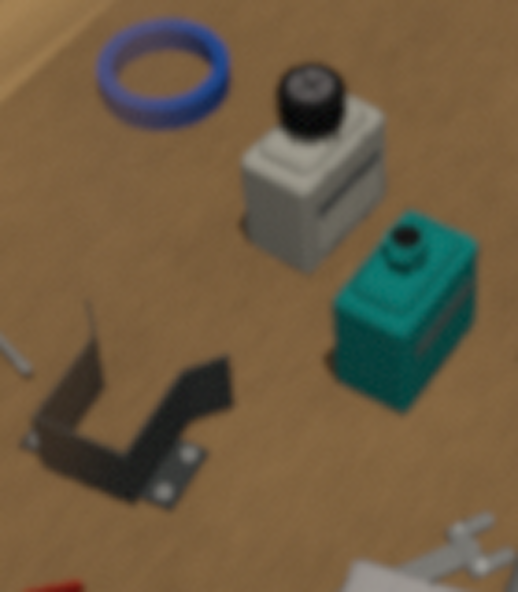

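```bash
python3 - <<'E'
from h import *
np.set_printoptions(precision=1,suppress=True)
c=cam("top"); f=lambda a,z: onz(c,a[0]/5+250,a[1]/5+180,z)
g=lambda a,z: onz(c,a[0]/5+110,a[1]/5+190,z)
ct=f((155,243),134); print("captop",ct)
s=cam("scene"); print("cap tri",tri(c,(155/5+250,243/5+180),s,(190+311/3.7,170+85/3.7)))
B=[f(a,80) for a in [(64,185),(254,190),(246,304),(60,298)]]; print("body",B,np.mean(B,0),[np.linalg.norm(B[i]-B[i-1]) for i in range(4)], np.arctan2(*(B[1]-B[0])[[1,0]]),np.arctan2(*(B[2]-B[3])[[1,0]]))
e=[f((666,171),55),f((688,292),55)]; print("endtop",e,np.linalg.norm(e[1]-e[0]))
h=[f((644,178),0),f((660,297),0)]; print("endfoot",h,np.linalg.norm(h[1]-h[0]))
fl=[f(a,0) for a in [(540,140),(630,132),(657,342),(565,349)]]; print("flanges",fl)
T=[g(a,18) for a in [(63,105),(288,79),(326,388),(101,419)]]; print("tray",T,np.mean(T,0),[np.linalg.norm(T[i]-T[i-1]) for i in range(4)])
d=T[3]-T[0];print(np.arctan2(d[1],d[0]))
E
```

```text
captop [539.7 -15.6 134. ]
cap tri (array([540.5, -14.9, 136. ]), np.float64(2.1236153044367985))
body [array([568.5,  30.9,  80. ]), array([567.9, -63.5,  80. ]), array([511.3, -60.6,  80. ]), array([512.4,  31.7,  80. ])] [540.  -15.4  80. ] [np.float64(56.16829712148949), np.float64(94.44173804299719), np.float64(56.6514047678364), np.float64(92.25454605529791)] -1.5781629079291497 -1.5827881284391854
endtop [array([ 582.6, -273. ,   55. ]), array([ 521.5, -284.6,   55. ])] 62.14941386818185
endfoot [array([ 581.9, -274.9,    0. ]), array([ 518.4, -283.9,    0. ])] 64.06742501667013
flanges [array([ 601.2, -219.2,    0. ]), array([ 606.4, -267.2,    0. ]), array([ 494.4, -282.6,    0. ]), array([ 489.7, -233.8,    0. ])]
tray [array([580.3, 409.3,  18. ]), array([596.4, 289. ,  18. ]), array([433.1, 263.5,  18. ]), array([414.1, 382.9,  18. ])] [506.  336.2  18. ] [np.float64(168.26859259920627), np.float64(121.4286974556452), np.float64(165.316205005184), np.float64(120.85909190946501)]
-2.9840019292172975
```

```bash
cat >> h.py <<'E'
def pushrot(h,t=np.radians(25),back=False):
    f=np.array([np.cos(h),np.sin(h),0]); u=np.array([0,0,1.])
    z=f*np.sin(t)-u*np.cos(t); x=f*np.cos(t)+u*np.sin(t)
    if back: x=-x
    return R.from_matrix(np.stack([x,np.cross(z,x),z],1)).as_euler('xyz')
E
python3 - <<'E'
from h import *
np.set_printoptions(precision=2,suppress=True)
for b in (0,1):
  for P,h in [((540,60,60),-1.58),((540,60,150),-1.58),((535,-100,35),-1.5),((535,-172,35),-1.435)]:
    print(b,P,solve_ik(list(P),list(pushrot(h,back=b))))
for y in (-3,-2.5,-2,-1.5,-1,-.5,0,.5,1,1.5,2,2.5,3): print(y,solve_ik([543,-230,108],[np.pi,0,y]))
for y in (-3,-2,-1.5,-1,0,1,1.5): print(y,solve_ik([506,336,10],[np.pi,0,y]))
E
```

```text
0 (540, 60, 60) [ 0.21  0.59 -0.34  0.74 -0.43 -1.33]
0 (540, 60, 150) [ 0.21  0.48 -0.25  0.93 -0.43 -1.33]
0 (535, -100, 35) [-0.09  0.54 -0.54  0.42 -0.43 -1.74]
0 (535, -172, 35) [-0.23  0.51 -0.59  0.3  -0.41 -1.97]
1 (540, 60, 60) [ 0.21  0.59 -0.34  0.74 -0.43  1.81]
1 (540, 60, 150) [ 0.21  0.48 -0.25  0.93 -0.43  1.81]
1 (535, -100, 35) [-0.09  0.54 -0.54  0.42 -0.43  1.4 ]
1 (535, -172, 35) [-0.23  0.51 -0.59  0.3  -0.41  1.17]
-3 [-0.53  0.5  -0.25  0.81  0.   -0.67]
-2.5 [-0.53  0.5  -0.25  0.81  0.   -1.17]
-2 [-0.53  0.5  -0.25  0.81  0.   -1.67]
-1.5 [-0.53  0.5  -0.25  0.81  0.   -2.17]
-1 [-0.53  0.5  -0.25  0.81  0.   -2.67]
-0.5 [-0.53  0.5  -0.25  0.81  0.    3.12]
0 [-0.53  0.5  -0.25  0.81  0.    2.62]
0.5 [-0.53  0.5  -0.25  0.81  0.    2.12]
1 [-0.53  0.5  -0.25  0.81  0.    1.62]
1.5 [-0.53  0.5  -0.25  0.81  0.    1.12]
2 [-0.53  0.5  -0.25  0.81  0.    0.62]
2.5 [-0.53  0.5  -0.25  0.81  0.    0.12]
3 [-0.53  0.5  -0.25  0.81  0.   -0.38]
-3 [ 0.46  0.65 -0.29  0.63  0.    0.32]
-2 [ 0.46  0.65 -0.29  0.63  0.   -0.68]
-1.5 [ 0.46  0.65 -0.29  0.63  0.   -1.18]
-1 [ 0.46  0.65 -0.29  0.63  0.   -1.68]
0 [ 0.46  0.65 -0.29  0.63  0.   -2.68]
1 [ 0.46  0.65 -0.29  0.63  0.    2.61]
1.5 [ 0.46  0.65 -0.29  0.63  0.    2.11]
```

```bash
python3 - <<'E'
from h import *
bot.move_ptp([545,-290,230],[np.pi,0,1.56]); bot.dwell(0.3)
c=cam("wrist"); im=imaging.capture("wrist"); np.savez('w1.npz',K=c[0],p=c[1],R=c[2]); cv2.imwrite('pics/w1.png',im); print(bot.get_state()['t'],bot.get_state()['tcp_pos'],c[1])
E
```

```text
1.8667 [ 544.62152141 -290.64522249  230.07598126] [ 545.400291   -210.217829    371.95044981]
```

View pics/w1.png

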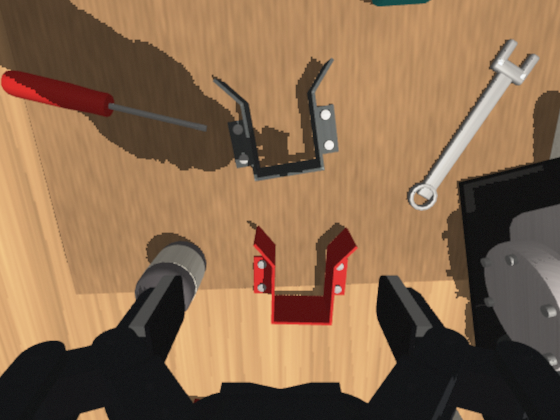

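```bash
python3 - <<'E'
from h import *
im=cv2.imread('pics/w1.png'); cv2.imwrite('pics/w1z.png',cv2.resize(im[50:190,200:350],None,fx=4.2,fy=4.2,interpolation=cv2.INTER_CUBIC))
E
```

```text
(no output)
```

View pics/w1z.png

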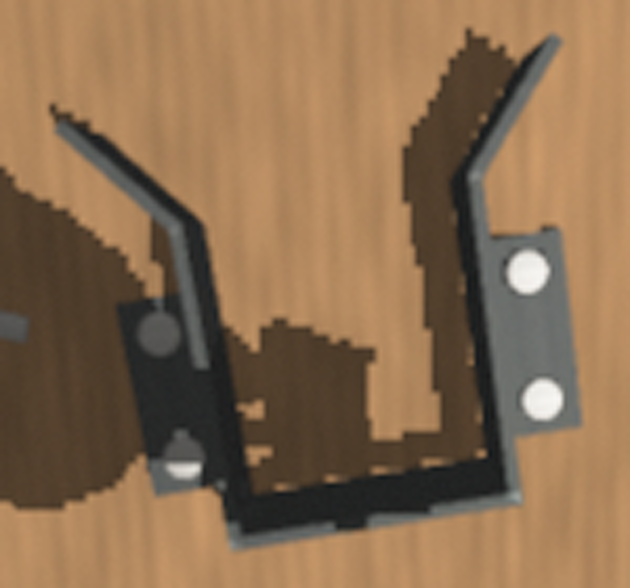

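```bash
python3 - <<'E'
from h import *
np.set_printoptions(precision=3,suppress=True)
d=np.load('w1.npz');c=(d['K'],d['p'],d['R'])
P=[onz(c,200+a/4.2,50+b/4.2,55) for a,b in [(232,547),(521,501),(180,228),(472,176),(57,126),(560,38)]]
M=[[50,-34],[50,34],[-20,-34+1.5],[-20,34-1.5],[-44,-53],[-44,53]]
for p in P: print(p)
A=np.array(M,float); B=np.array(P)[:,:2]
# left in image -> which y sign: try both
for sg in (1,-1):
    A2=A*[1,sg]; ca,cb=A2.mean(0),B.mean(0); U,S,V=np.linalg.svd((A2-ca).T@(B-cb)); Rm=(V.T@np.diag([1,np.sign(np.linalg.det(V.T@U.T))])@U.T)
    t=cb-Rm@ca; print(sg,t,np.arctan2(Rm[1,0],Rm[0,0])); print((B-(A2@Rm.T+t)))
E
```

```text
[ 520.607 -281.369   55.   ]
[ 586.639 -271.542   55.   ]
[ 511.961 -211.539   55.   ]
[ 574.306 -201.839   55.   ]
[ 487.137 -190.864   55.   ]
[ 591.965 -175.295   55.   ]
1 [ 546.129 -226.69 ] -1.4215832147953318
[[ 0.666 -0.181]
 [-0.546 -0.462]
 [ 0.943  0.204]
 [-0.989  0.241]
 [-0.04   0.193]
 [-0.035  0.005]]
-1 [ 544.816 -217.449] 1.7040848107471462
[[  16.134 -108.958]
 [  14.77  -108.167]
 [  -3.301   30.052]
 [  -5.379   31.114]
 [ -10.996   77.239]
 [ -11.228   78.721]]
```

```bash
cat >> h.py <<'E'
CR=np.array([546.1,-226.7]); CA=-1.4216
U=np.array([np.cos(CA),np.sin(CA)]); N=np.array([-U[1],U[0]])
def c2w(s,n): return CR+s*U+n*N
E
python3 - <<'E'
from h import *
np.set_printoptions(precision=1,suppress=True)
h0=-1.58; d=59; z=35
C0=np.array([540,-15.3]); H0=np.array([np.cos(h0),np.sin(h0)])
st=C0-(d+35)*H0
bot.grip(0.3)
bot.move_ptp([*st,200],pushrot(h0,back=True))
bot.movel([*st,z],max_speed=200)
print(bot.get_state()['t'],bot.get_state()['tcp_pos'],bot.get_state()['contact_force'])
cv2.imwrite('pics/s1.png',imaging.capture("scene")); cv2.imwrite('pics/t1.png',imaging.capture("top")[120:320,180:400])
E
```

```text
4.85 [541.8  78.4  35.9] [ 0.1  0.2 -0.4]
```

View pics/s1.png

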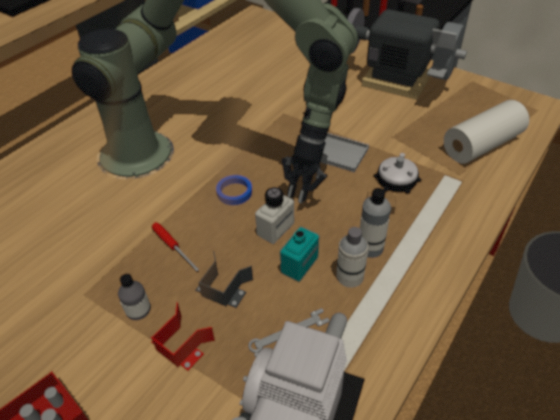

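```bash
python3 - <<'E'
from h import *
from scipy.interpolate import CubicHermiteSpline as CH
np.set_printoptions(precision=1,suppress=True)
d=59; z=35
sp=CH([-210,-85],[25.4,0],[-0.158,0]); 
for s in [-210,-185,-160,-135,-110,-90]:
    C=c2w(s,sp(s)); h=CA+np.arctan(sp(s,1)); H=np.array([np.cos(h),np.sin(h)])
    hit=bot.movel([*(C-d*H),z],pushrot(h,back=True),max_speed=60,threshold=12)
    g=bot.get_state(); print(s,hit,g['t'],g['tcp_pos'],g['contact_force'])
    if hit: break
cv2.imwrite('pics/t2.png',cv2.resize(imaging.capture("top")[170:270,230:410],None,fx=4,fy=4)); cv2.imwrite('pics/s2.png',cv2.resize(imaging.capture("scene")[150:330,170:350],None,fx=3,fy=3))
E
```

```text
-210 False 5.6833 [540.4  43.6  35. ] [ 0.2  0.9 -0.4]
-185 False 6.2667 [544.   17.5  34.9] [0.7 0.9 0.3]
-160 False 6.85 [542.6  -8.4  35. ] [0.2 1.1 0.4]
-135 False 7.4333 [538.1 -33.5  35.1] [-0.2  0.4 -0.4]
-110 False 8.0167 [531.9 -58.5  35.1] [-0.3 -0.8  0.3]
-90 False 8.5167 [526.3 -78.8  35.1] [0.7 0.2 0.2]
```

View pics/t2.png

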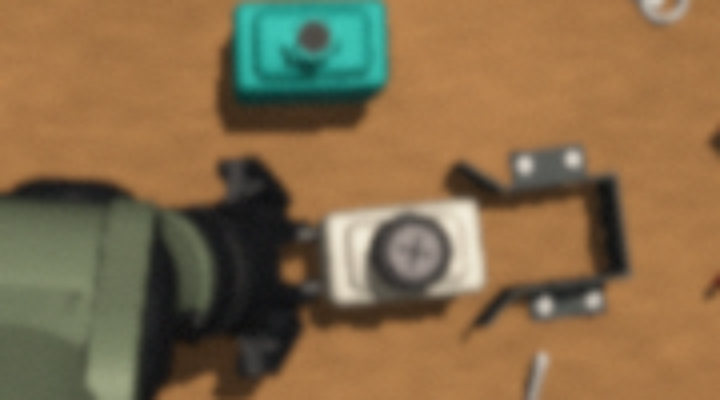

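View pics/s2.png

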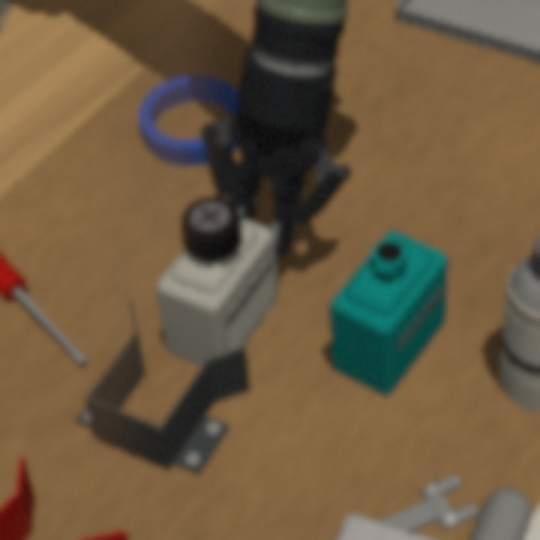

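```bash
python3 - <<'E'
from h import *
np.set_printoptions(precision=1,suppress=True)
c=cam("top"); p=onz(c,230+412/4,170+253/4,134)[:2]; print(p,(p-CR)@U,(p-CR)@N)
for s in [-50,-20,25]:
    C=c2w(s,0); hit=bot.movel([*(C-59*U),35],pushrot(CA,back=True),max_speed=[60,50,25][[-50,-20,25].index(s)],threshold=8)
    g=bot.get_state(); q=(g['tcp_pos'][:2]-CR); print(s,hit,g['t'],q@U,q@N,g['contact_force'])
    if hit: break
bot.dwell(0.3);g=bot.get_state(); q=(g['tcp_pos'][:2]-CR); print(q@U,q@N,g['contact_force'])
cv2.imwrite('pics/t3.png',cv2.resize(imaging.capture("top")[170:270,230:410],None,fx=4,fy=4)); cv2.imwrite('pics/s3.png',cv2.resize(imaging.capture("scene")[150:330,170:350],None,fx=3,fy=3))
E
```

```text
[ 531.2 -137.3] -90.66852262841668 -1.4537392801064124
-50 False 9.4333 -108.91161150495155 -0.019100160161384147 [ 0.3  0.4 -0.2]
-20 False 10.1833 -78.69563374462999 -0.13242538961685643 [ 0.5 -1.1  0.1]
25 True 11.2167 -55.760467955557246 -0.2764265016565393 [-0.1  1.2  1.3]
-55.9380562106881 -0.9479116321867206 [-0.7  0.6  0.1]
```

View pics/t3.png

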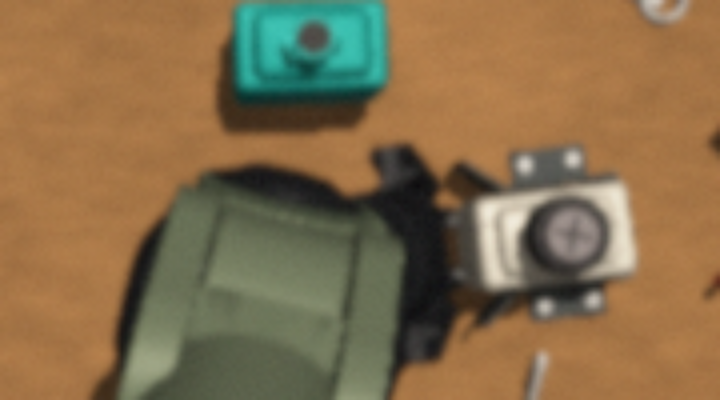

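View pics/s3.png

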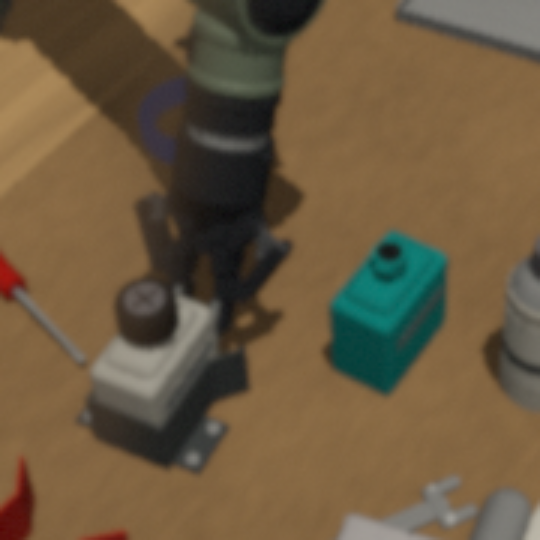

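```bash
python3 - <<'E'
from h import *
np.set_printoptions(precision=1,suppress=True)
c=cam("top"); p=onz(c,230+571/4,170+235/4,134)[:2]; print(p,(p-CR)@U,(p-CR)@N)
C=c2w(10,0); hit=bot.movel([*(C-59*U),35],pushrot(CA,back=True),max_speed=10,threshold=6)
g=bot.get_state(); q=(g['tcp_pos'][:2]-CR); print(hit,g['t'],q@U,q@N,g['contact_force'])
bot.dwell(0.2);g=bot.get_state(); q=(g['tcp_pos'][:2]-CR); print(q@U,q@N,g['contact_force'])
# retreat
p0=g['tcp_pos']; bot.movel([*(C-130*U),60],max_speed=150)
bot.movel([*(C-130*U),190],max_speed=250)
bot.grip(1.0)
rot=[np.pi,0,CA+np.pi]   # camera on +y side
v=c2w(0,0)-0*U
bot.move_ptp([*c2w(0,0),215],rot); bot.dwell(0.2)
c=cam("wrist"); im=imaging.capture("wrist"); np.savez('w2.npz',K=c[0],p=c[1],R=c[2]); cv2.imwrite('pics/w2.png',im); print(bot.get_state()['t'],bot.get_state()['tcp_pos'],c[1])
E
```

```text
[ 543.5 -229.5] 2.4081388061860083 -2.986834874616576
True 11.9667 -55.86437139507958 -1.1310766550861555 [-0.8  0.5 -0. ]
-55.995865222596464 -1.6293534492377464 [-0.3  0.3  0.9]
14.8917 [ 546.  -224.7  214.8] [ 533.8 -145.2  356.6]
```

View pics/w2.png

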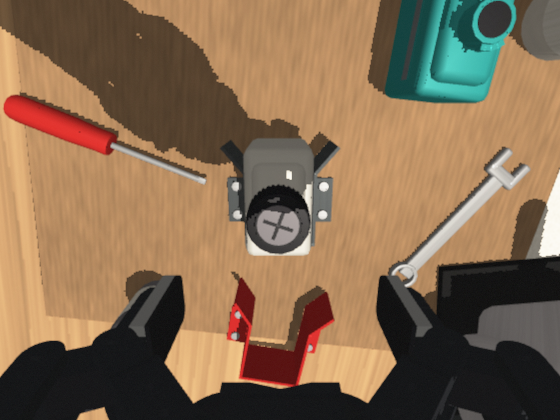

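```bash
python3 - <<'E'
from h import *
im=cv2.imread('pics/w2.png'); cv2.imwrite('pics/w2z.png',cv2.resize(im[130:265,215:345],None,fx=4.4,fy=4.4,interpolation=cv2.INTER_CUBIC))
d=np.load('w2.npz');c=(d['K'],d['p'],d['R'])
p=onz(c,279,225,134)[:2]; print(p,(p-CR)@U,(p-CR)@N); print(proj(c,[*CR,134]))
# predicted: cradle home bottle rear/front edges at z=80
for s in (-48,48): print(s,proj(c,[*c2w(s,0),80]),proj(c,[*c2w(s,29),80]),proj(c,[*c2w(s,-29),80]))
for s,n in [(-44,53),(-44,-53)]: print(proj(c,[*c2w(s,n),55]))
E
```

```text
[ 545.36478009 -226.66082947] -0.14802099288333273 -0.721229805960464
[280.02003529 225.19894889]
-48 [280.20075836 146.94082831] [315.76208275 147.02626174] [244.637704   146.85539073]
48 [279.94529478 254.25433033] [312.01437603 254.32902008] [247.87480666 254.17963732]
[339.74404071 148.09067473]
[220.64373295 147.80462715]
```

View pics/w2z.png

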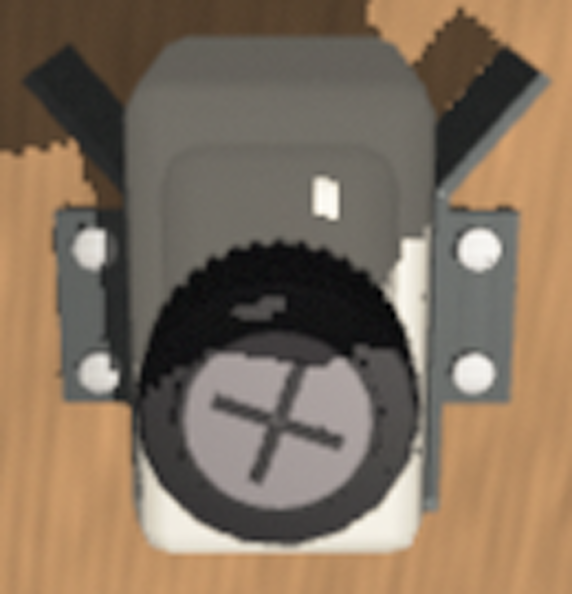

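```bash
python3 - <<'E'
from h import *
np.set_printoptions(precision=2,suppress=True)
p=[545.4,-226.7]
def st(l):
    g=bot.get_state(); print(l,round(g['t'],2),g['tcp_pos'],g['orientation'][2],g['contact_force'],g['wrist_torque'],round(g['opening'],3)); return g
bot.movel([*p,140],max_speed=150)
print(bot.movel([*p,108],max_speed=60,threshold=8)); st('down')
bot.grip(0.0,effort=80); bot.dwell(0.2); g=st('grip'); print(g['qpos'])
cv2.imwrite('pics/s4.png',cv2.resize(imaging.capture("scene")[150:330,170:350],None,fx=3,fy=3)); cv2.imwrite('pics/w4.png',imaging.capture("wrist"))
E
```

```text
False
down 16.23 [ 545.34 -226.67  107.82] 1.7199791589835292 [ 0.13 -0.42  0.42] [0.01 0.02 0.04] 1.002
grip 16.88 [ 545.45 -226.84  108.29] 1.7199307418576935 [-0.67  0.94  3.35] [-0.06  0.29 -0.01] 0.518
[-0.52  0.51 -0.25  0.81 -0.    0.9 ]
```

View pics/w4.png

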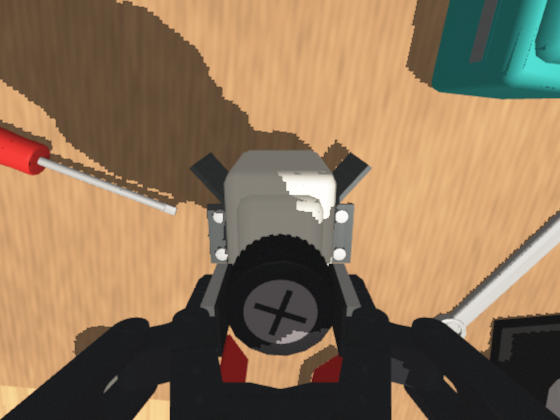

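View pics/s4.png

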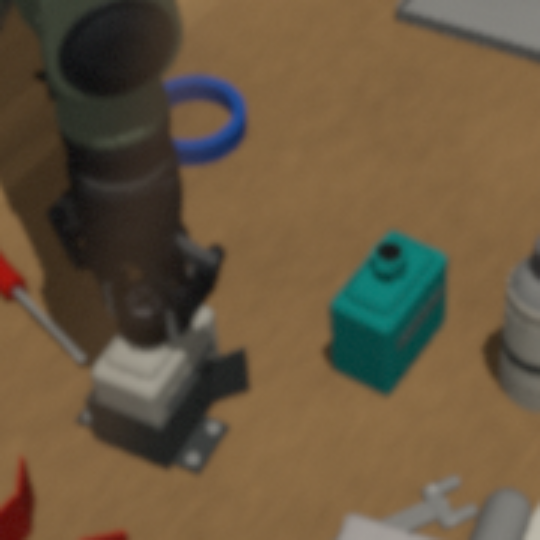

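```bash
python3 - <<'E'
from h import *
np.set_printoptions(precision=2,suppress=True)
p=[545.4,-226.7]
def st(l):
    bot.dwell(0.1); F=[]; 
    g=bot.get_state(); print(l,round(g['t'],2),g['tcp_pos'],g['contact_force'],g['wrist_torque']); return g
z=108.
while z>102:
    z-=0.5; bot.movel([*p,z],max_speed=10); g=st(z)
    if g['contact_force'][2]>14.5: break
E
```

```text
107.5 17.32 [ 545.48 -226.83  107.62] [-1.41 -0.87  4.32] [-0.06  0.32 -0.01]
107.0 17.68 [ 545.52 -226.86  107.18] [-1.24 -0.67  5.17] [-0.05  0.31 -0.  ]
106.5 18.02 [ 545.53 -226.85  106.79] [-2.79  0.25  5.78] [-0.02  0.45 -0.07]
106.0 18.38 [ 545.53 -226.85  106.45] [-2.07  0.43  5.99] [-0.    0.42 -0.  ]
105.5 18.73 [ 545.56 -226.86  106.01] [-2.1   0.43  7.85] [-0.03  0.48 -0.03]
105.0 19.07 [ 545.58 -226.85  105.62] [-2.25 -0.24  7.8 ] [-0.02  0.49 -0.02]
104.5 19.43 [ 545.59 -226.88  105.21] [-2.1  -0.07  9.43] [-0.03  0.57 -0.08]
104.0 19.77 [ 545.6  -226.85  104.75] [-2.86  0.46  9.36] [0.03 0.53 0.04]
103.5 20.12 [ 545.61 -226.87  104.32] [-2.93 -0.53  8.59] [ 0.02  0.54 -0.1 ]
103.0 20.48 [ 545.6  -226.86  103.86] [-3.04 -0.08 10.41] [ 0.05  0.58 -0.05]
102.5 20.82 [ 545.67 -226.89  103.7 ] [-3.54  0.5  11.59] [ 0.12  0.72 -0.01]
102.0 21.18 [ 545.77 -226.9   103.58] [-4.53  0.83 13.55] [ 0.25  0.85 -0.01]
```

```bash
cat > turn.py <<'E'
from h import *
np.set_printoptions(precision=2,suppress=True)
p=[545.3,-226.7]
def st(l):
    fs=[]
    for _ in range(4): bot.dwell(0.03); fs.append(bot.get_state()['contact_force'][2])
    g=bot.get_state(); f=np.mean(fs); print(l,round(g['t'],2),g['tcp_pos'],round(g['orientation'][2],2),g['contact_force'],round(f,1),g['wrist_torque']); return f
E
python3 - <<'E'
from turn import *
z=101.5; bot.movel([*p,z],max_speed=10); f=st('p')
if f<15.5: z-=.4; bot.movel([*p,z],max_speed=10); f=st('p')
y=CA+np.pi
for k in range(3):
    y+=np.radians(12); z-=np.clip((16.5-f)*0.15,-.5,.5)
    bot.movel([*p,z],[np.pi,0,y],max_speed=10); f=st((k,round(z,2)))
    if f>22 : break
E
```

```text
p 21.56 [ 545.81 -226.91  103.45] 1.72 [-4.5  1.7 16.3] 16.4 [ 0.27  1.03 -0.  ]
(0, np.float64(101.48)) 22.05 [ 546.44 -227.06  103.5 ] 1.93 [-3.02  0.62 15.65] 15.7 [0.29 0.68 0.02]
(1, np.float64(101.36)) 22.54 [ 546.51 -226.75  103.43] 2.14 [-1.61  2.52 14.8 ] 15.5 [0.41 0.6  0.03]
(2, np.float64(101.2)) 23.03 [ 546.43 -226.54  103.4 ] 2.35 [-3.05  2.7  16.89] 17.5 [0.56 0.76 0.08]
```

```bash
python3 - <<'E'
from turn import *
z=101.2;y=CA+np.pi+np.radians(36); f=16.9
for k in range(3):
    y+=np.radians(12); z-=np.clip((16.5-f)*0.15,-.5,.5)
    bot.movel([*p,z],[np.pi,0,y],max_speed=10); f=st((k,round(z,2)))
    if f>22 : break
cv2.imwrite('pics/w5.png',imaging.capture("wrist"))
E
```

```text
(0, np.float64(101.26)) 23.52 [ 546.15 -226.5   103.38] 2.56 [-4.52  3.36 17.02] 17.5 [0.58 0.86 0.02]
(1, np.float64(101.41)) 24.02 [ 545.92 -226.53  103.4 ] 2.77 [-4.29  2.72 16.77] 17.1 [0.54 0.93 0.07]
(2, np.float64(101.51)) 24.51 [ 545.75 -226.78  103.45] 2.98 [-4.73  2.44 16.65] 16.5 [ 0.42  1.03 -0.04]
```

View pics/w5.png

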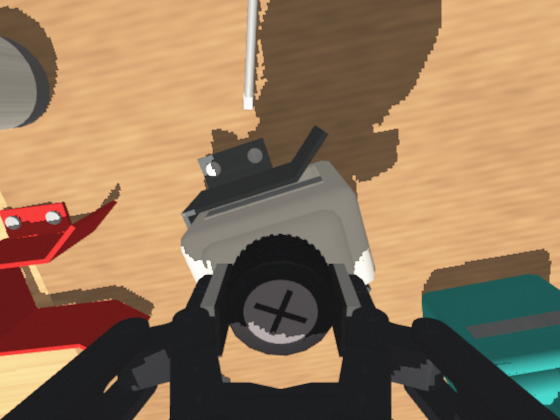

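```bash
python3 - <<'E'
from turn import *
z=101.5;y=CA+np.pi+np.radians(72); f=16.5
for k in range(2):
    y+=np.radians(11); z-=np.clip((16.5-f)*0.15,-.5,.5)
    bot.movel([*p,z],[np.pi,0,y],max_speed=10); f=st((k,round(z,2)))
for z in (104,107,108.5,110,112,115):
    bot.movel([*p,z],max_speed=20); f=st(z)
    if f<-3: print('retained?'); break
cv2.imwrite('pics/s6.png',cv2.resize(imaging.capture("scene")[150:330,170:350],None,fx=3,fy=3))
E
```

```text
(0, np.float64(101.5)) 25.03 [ 545.76 -227.1   103.44] -3.11 [-5.23  1.79 16.66] 16.4 [ 0.18  0.96 -0.  ]
(1, np.float64(101.48)) 25.51 [ 545.86 -227.4   103.48] -2.92 [-3.67  0.01 15.86] 15.7 [0.07 0.99 0.08]
104 25.92 [ 545.74 -227.36  104.87] -2.92 [-2.68 -1.46  7.08] 8.2 [-0.15  0.49  0.02]
107 26.35 [ 545.64 -227.3   107.38] -2.92 [-1.49 -0.64  4.52] 5.5 [-0.31  0.28  0.04]
108.5 26.73 [ 545.64 -227.02  108.62] -2.92 [-0.51 -1.3   3.79] 4.0 [-0.42  0.08 -0.  ]
110 27.12 [ 545.06 -226.2   109.62] -2.92 [ 0.57 -0.12  1.46] 1.3 [-0.   -0.03 -0.03]
112 27.5 [ 545.1  -226.5   111.78] -2.92 [ 0.84 -0.49 -0.78] -0.7 [-0.01  0.03  0.04]
115 27.93 [ 545.3  -226.71  115.03] -2.92 [ 0.43  0.48 -1.07] -0.7 [ 0.01 -0.02 -0.  ]
```

View pics/s6.png

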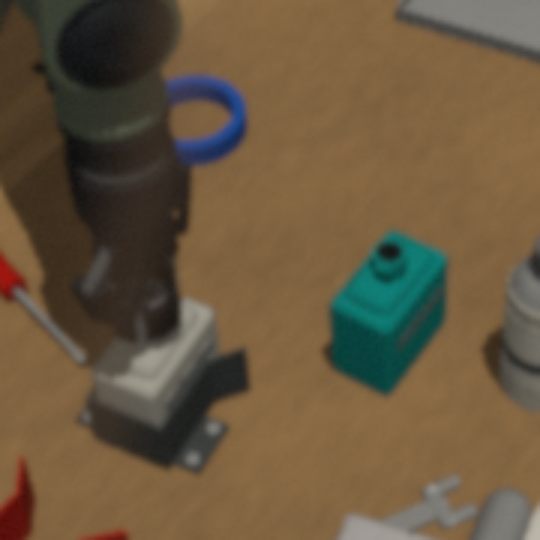

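```bash
python3 - <<'E'
from turn import *
bot.movel([*p,150],max_speed=60); st('lift')
bot.movel([*p,200],max_speed=150)
cv2.imwrite('pics/s7.png',cv2.resize(imaging.capture("scene")[120:330,170:380],None,fx=2.8,fy=2.8))
bot.move_ptp([506,336,170],[np.pi,0,-1.41]); st('tray')
c=cam("top"); cv2.imwrite('pics/w7.png',imaging.capture("wrist"))
bot.movel([506,336,60],max_speed=100); f=st('low')
cv2.imwrite('pics/s8.png',cv2.resize(imaging.capture("scene")[100:240,250:430],None,fx=4,fy=4)); cv2.imwrite('pics/t8.png',cv2.resize(imaging.capture("top")[170:300,90:300],None,fx=3.8,fy=3.8))
E
```

```text
lift 28.85 [ 544.95 -226.49  149.51] -2.92 [-0.24  1.11 -1.04] -0.7 [ 0.01  0.03 -0.04]
tray 31.55 [506.63 335.12 170.06] -1.41 [ 0.42  1.1  -0.48] -0.6 [-0.   -0.01 -0.  ]
low 32.98 [506.52 336.26  60.76] -1.41 [-0.49 -0.04 -0.16] -0.4 [-0.02 -0.01  0.02]
```

View pics/s7.png

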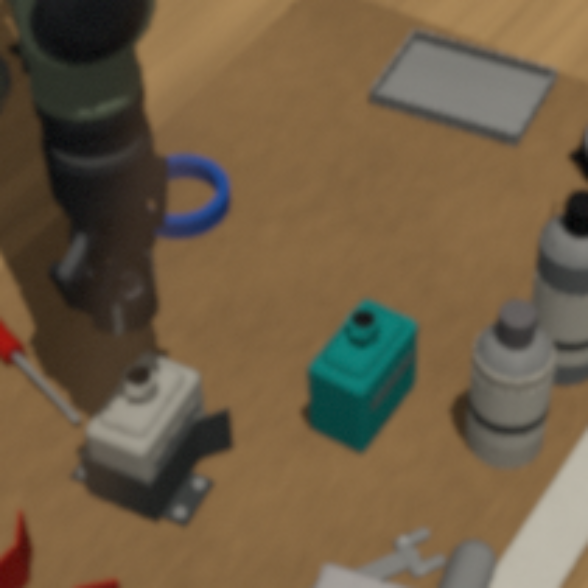

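View pics/w7.png

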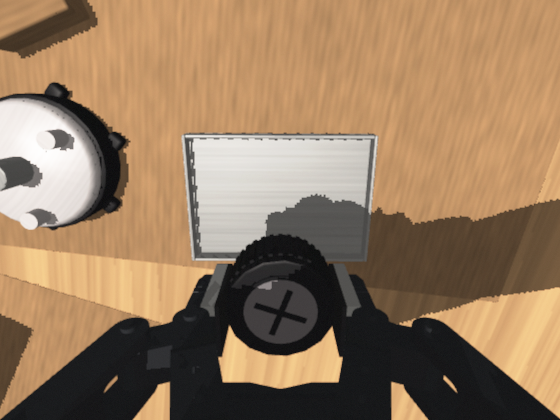

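View pics/s8.png

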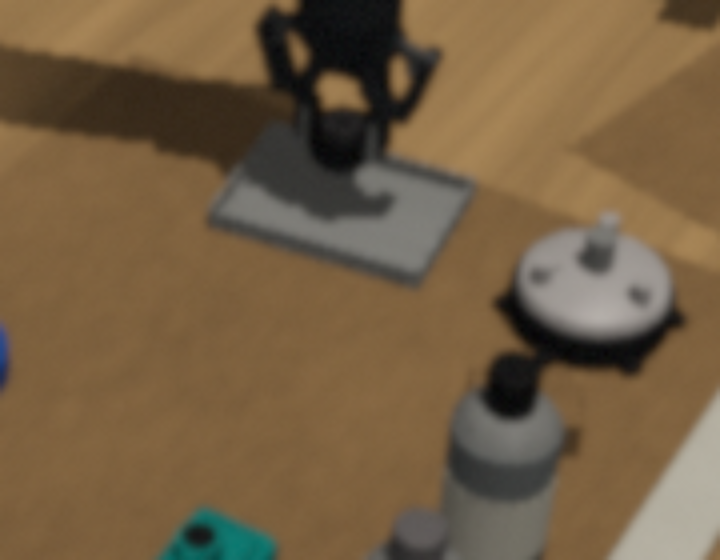

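```bash
python3 - <<'E'
from h import *
np.set_printoptions(precision=2,suppress=True)
K,pos,Rm=cam("wrist"); pos=pos+np.array([506.63,335.12,170.06])-bot.get_state()['tcp_pos']; c=(K,pos,Rm)
T=np.array([onz(c,u,v,18) for u,v in [(183,134.5),(377,134),(366.5,261),(193,261)]]); print(T,T.mean(0),[np.linalg.norm(T[i]-T[i-1]) for i in range(4)])
E
```

```text
[[597.47 296.47  18.  ]
 [433.47 269.47  18.  ]
 [413.54 388.1   18.  ]
 [579.46 415.07  18.  ]] [505.99 342.28  18.  ] [np.float64(119.96007306971204), np.float64(166.21669776045718), np.float64(120.28833583709314), np.float64(168.09706317079525)]
```

```bash
python3 - <<'E'
from turn import *
q=[506,340]
bot.movel([*q,22],max_speed=60); f=st('a')
hit=bot.movel([*q,3.5],max_speed=12,threshold=3); f=st(hit)
E
```

```text
a 34.0 [506.41 340.16  22.48] -1.41 [ 0.23 -0.86  0.26] -0.6 [-0.   -0.01 -0.01]
True 35.27 [505.95 339.97   6.82] -1.41 [0.86 0.78 4.39] 4.3 [ 0.01 -0.15  0.01]
```

```bash
python3 - <<'E'
from turn import *
q=[506,340]
bot.grip(0.75); st('open'); bot.movel([*q,60],max_speed=60); bot.movel([*q,170],max_speed=150)
bot.move_ptp([506,300,260],[np.pi,0,-1.41]); bot.dwell(0.3); st('up')
c=cam("wrist"); im=imaging.capture("wrist"); np.savez('w9.npz',K=c[0],p=c[1],R=c[2]); cv2.imwrite('pics/w9.png',im)
cv2.imwrite('pics/s9.png',cv2.resize(imaging.capture("scene")[100:330,170:430],None,fx=2.5,fy=2.5))
cv2.imwrite('pics/t9.png',imaging.capture("top"))
E
```

```text
open 35.74 [504.86 339.39   5.87] -1.41 [-0.12  0.89  0.42] -0.1 [-0.03  0.03 -0.06]
up 38.58 [505.68 300.12 259.25] -1.41 [ 0.76  0.49 -0.28] -0.1 [-0.   -0.    0.08]
```

View pics/w9.png

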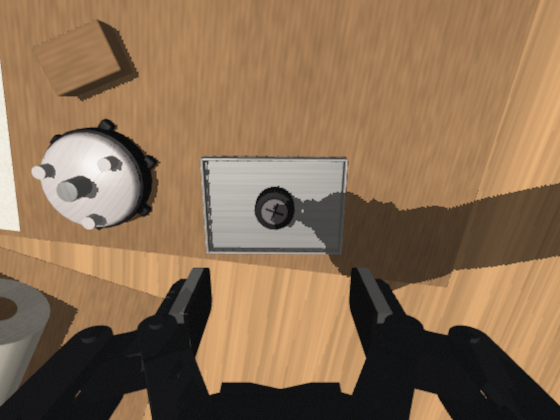

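View pics/s9.png

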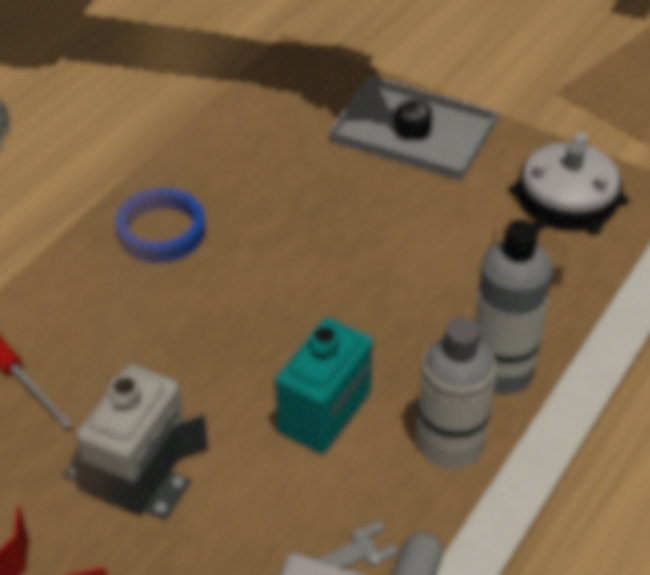

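View pics/t9.png

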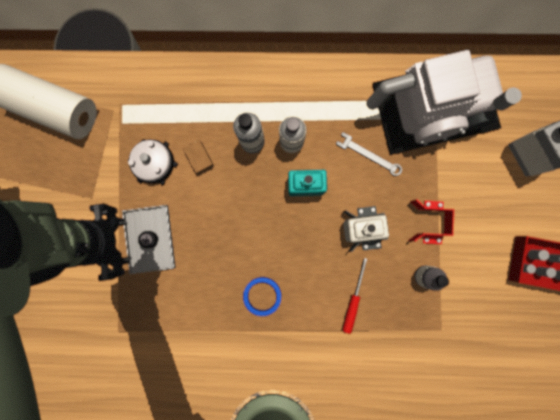

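```bash
python3 - <<'E'
from turn import *
bot.move_ptp([546,-225,260],[np.pi,0,-3.0]); bot.dwell(0.2)
c=cam("wrist"); im=imaging.capture("wrist"); cv2.imwrite('pics/wA.png',im); st('v')
print('neck top pred',proj(c,[*CR,124]),proj(c,[*CR,118]))
for s in (-48,48): print([proj(c,[*c2w(s,n),80]).round(1) for n in (-29,29)])
np.savez('wA.npz',K=c[0],p=c[1],R=c[2])
cv2.imwrite('pics/wAz.png',cv2.resize(im[120:290,190:370],None,fx=4,fy=3.5,interpolation=cv2.INTER_CUBIC))
E
```

```text
v 41.02 [ 546.13 -224.67  259.98] -3.0 [-0.34 -0.15  0.01] 0.0 [-0.01 -0.05  0.03]
neck top pred [276.3  198.97] [276.37 197.09]
[array([326.5, 156.9]), array([324.4, 214.3])]
[array([226.4, 157.6]), array([229.6, 214.9])]
```

View pics/wA.png

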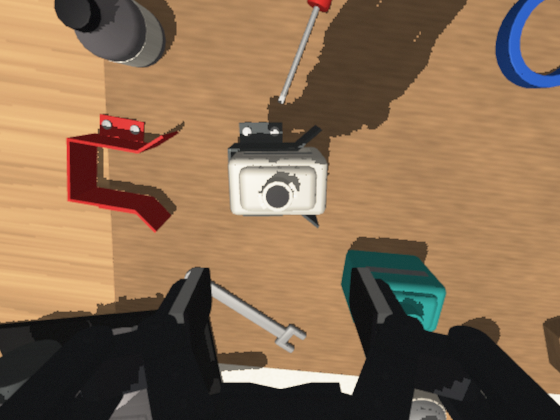

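```bash
python3 - <<'E'
from h import *
bot.sign_off()
E
```

```text
the job is handed in; nothing more can be done
```

The bottle is open and standing home in the cradle, and the cap is lying open side down near the middle of the tray. I handed the job in at about 41 s of the 72 s.

- **Pushing:** I pushed the bottle into the cradle with two fingertips on its end face, on a curved path, until the fingers met the end wall. I pushed a second time to be sure. The wrist view then put the cap within 1 mm of the cradle's origin.
- **Opening:** I gripped the cap at 80 N, pressed it at about 16 N and turned it 94° anticlockwise. The shell did not slip in the fingers. On lifting, the load on the wrist settled at about -0.7 N, which is the cap's weight, so the bottle was not being lifted with it.
- **Placing:** I lowered the cap until it touched the tray floor, released it there, and moved the arm clear.

**Last checks:**
- The final wrist view shows the bottle within about 1–3 mm of home and lined up.
- The cap sits inside the tray walls and looks flat.
- The last top view shows no bystander noticeably moved.

**Disagreements:**
- The top and wrist cameras put the tray's centre 6 mm apart in y (336 and 342 mm), so I aimed at 340.
- Before the cap was gripped, the top view put it up to 3 mm off home along each cradle axis, where the wrist view said under 1 mm.
- The measured turning torque, under 0.1 N m, was below the stated effort of 0.1–0.25 N m, though the cap came off cleanly.

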